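# Slacken the knurled clamp nut on the brake-disc stand

## Task

The brake disc on the bench stand is clamped down by the wide knurled nut on top of it. Slacken that nut by two full turns (anticlockwise seen from above) by rolling its knurled rim round with a fingertip from outside, without pinching it or taking hold of it, and leave it there on its thread. Do not disturb the dial gauge that is set on the disc, nor move anything else on the bench.

Things in the scene. Friction and masses are not known exactly. Their poses are not given: they have to be found in the camera images.
- nut_top (a point): Centre of the top plane of the clamp nut: bright steel disc 110 mm across, 26 mm tall, straight-knurled rim (plain cylinder, radius 55 mm, from 3 to 23 mm above its underside), with a black engraved radial index line (23 x 5 mm) on its upper face. Lies on the vertical turning axis, 124 mm above the bench when tight; x points along the index line and turns with the nut, z is up.
- clamp_nut (a joint): Angle (rad) the nut is slackened: 0 tight (every start), grows anticlockwise seen from above, 6.283 per full turn, range 0 to 25.1; rises 3 mm a turn. Turns stiffly (0.12 N m: 2.2 N along the rim), stays where left; the spindle is locked. A fingertip pressed inward on the rim with about 5 to 15 N and moved along it carries the rim by friction.
- stand: Grey stand bolted to the bench, with the brake disc; origin on the nut's axis at bench height. Disc face 56 mm above the bench, radius 148 mm; its dark hat, radius 84 mm, top at 78 mm; then a cone and a ring of radius 42 mm up to the nut's underside at 98 mm. Spindle end, 30 mm thick, rises through the nut to 142 mm. Beside the nut's rim all is free above the hat.
- gauge_dial (a point): Centre of the dial face (38 mm across, facing up, 112 mm above the bench) of a lever dial gauge on a magnetic base, its stylus on the disc. The dial lies 169 mm from the nut's axis, nothing of it nearer than 133 mm; its post, 235 mm from the axis, is 136 mm tall. Its x axis points away from the nut. Loose: must stay put.
- cone_large: Loose steel centring cone standing near the stand, 68 mm in diameter, 40 mm tall; origin at the centre of its underside. Leave alone.
- cone_small: Loose steel centring cone standing near the stand, 52 mm in diameter, 34 mm tall; origin at the centre of its underside. Leave alone.
- pad_a: Brake pad lying flat, 52 x 138 x 16 mm; origin at the centre of its underside. Leave alone.
- pad_b: A second brake pad lying flat, 52 x 138 x 16 mm; origin at the centre of its underside. Leave alone.
- spray_can: Upright aluminium spray can, 65 mm in diameter, 175 mm tall; origin at the centre of its underside. Leave alone.
- grease_tin: Round dark grease tin with a steel lid, 84 mm in diameter, 60 mm tall; origin at the centre of its underside. Leave alone.
- socket: Dark impact socket standing upright, 38 mm in diameter, 78 mm tall; origin at the centre of its underside. Leave alone.

How it is judged:
By the outcome, as a careful person would: the job done as asked, in the order asked, and still so for the second after the job is handed in, with the robot touching nothing.
It also fails if it takes over 64 s, if anything falls off the work surface, if the arm or the gripper's body presses on something with over 40 N, if the wrist force passes 120 N, or if a joint passes its speed limit or range.

## Robot

A 6-joint arm with a two-finger parallel gripper is mounted at the origin on the work surface. World frame = base frame: x ahead of the robot, y to its left, z up, the work surface at z = 0. Lengths are in m, angles in degrees, forces in N, time in s.
With the tool pointing down it reaches from about 0.425 to 0.95 m from the base axis. Payload 14.7 kg.
Tool frame: the origin (TCP) lies on the centre line of the jaws, within the pads' length; the fingertips stand 17 mm ahead of it and the grasp point (between the pads) lies 2 mm behind it; y points along the fingers, z is the direction in which the jaws open and shut, and the axes are right-handed (so a half turn about y gives the same grasp; the last joint's range is limited). The gripper opens to 85 mm and grips with 20 to 120 N. Pads are 22 mm wide; open, the fingers measure 114 mm over their backs; the gripper's body (76 mm by 85 mm) begins 54 mm behind the grasp point. The pads swing forward as they close: fully open they stand 13 mm farther back than shut.
Start: joints at [64.538, 27.513, 91.461, -0, 61.026, -2.67], TCP at [0.252, 0.599, 0.248] pointing down, gripper open.
Joint ranges: [-157.49, 157.49], [-46.99, 117.5], [13.45, 153.17], [-89.5, 269.5], [5.16, 153.95], [-167.48, 167.48]. Speed limits (degrees/s): [108.29, 108.29, 136.94, 172.46, 172.46, 172.46].

## Interface

Orientations are given as a 3x3 rotation matrix whose columns are the frame's x, y, z axes.
In Python, from station import arm gives the robot as it stands.
- The arm moves only by the tool servo_tool, never from a script. Its argument "rows" is a list of rows, each a list of 3 entries, a list of its own where there are three numbers: the turn, a rotation vector about the tool's x, y, z in degrees, then the shift along the tool's x, y, z in cm, then the finger opening in cm, from 0 to 8.54. In form: [[[ax, ay, az], [dx, dy, dz], claw], ...]. A call has 1 to 5 rows; each row is the pose to reach, as a shift and turn from the pose commanded when the call began, along the tool's axes at that moment; what a row does not reach only later rows make up. A row lasts 1/8 s, in which the tool goes at most 62.5 mm and 10.7 degrees, less where a joint would pass 70% of its speed; a pose out of reach is approached as far as the arm can. A call with a gripper value outside its range is refused whole. The fingers move at their own pace and stop on an object; "squeeze" is the grip in N (left out, the last holds). Time passes only in rows, so rows that repeat a pose let the fingers close. It gives the time, the measured TCP pose, the force and the opening at its end, in the units of the state.
- arm.read_state(): the state, without advancing time (a new reading comes with each control period).
- arm.get_image(name): name is "scene" or "top"; returns (picture, depth): 480x640x3 uint8, blue, green, red; 480x640 float32, m along the optical axis (not along the pixel's ray), 0 where there is no reading.
- arm.get_calibration(name): a dict with "fovy" (degrees; the focal length in pixels is half the picture's height over the tangent of half this angle, whatever the lens; pixels are square), "cx", "cy" (the principal point, pixels), "R" (3x3) and "t" (3): a world point X has camera coordinates R X + t. Camera axes: x right, y down, z forward; pixel columns grow to the right and rows downward; lengths in m; the calibration is good to about 2 mm. A picture is of the moment at which its call begins. get_calibration takes no time and is no camera call.
- arm.job_done(): hands the job in, once; it reports no verdict.
The state is a dict: "time_s": time; "joint_positions": joint angles; "qvel": joint speeds; "effort": joint torques, N m; "position": TCP position; "tool_rot": TCP orientation; "contact_force": force on the tool from outside, world axes, zero at the start; "ft_torque": the same for the moment, N m; "width": opening from 0.0 (shut) to 1.0 (fully open).
Only numpy, scipy, OpenCV 4.12 (cv2) and the standard library are available. Lean on these libraries where they do the work, as an engineer would, in place of code of your own. Each camera call takes 0.05 s, during which the arm holds its last target. There are 200 camera calls.

## Working session

There is one attempt and no reset: what is moved stays moved. The work goes in short steps, Python scripts to look and compute and a tool call to move; the robot and the scene stay as the last step left them, time stands still between calls to the robot, and variables do not carry over. Pictures are saved under pics/ and viewed, about 8 in all and at most 12, crops included, and the job is handed in when it is done.

Besides the shell and the picture viewer there is one more tool, called as name(argument=value, ...) on one line, values as JSON. servo_tool: Moves the arm, as the interface text tells. Its arguments: {"type":"object","properties":{"rows":{"type":"array"},"squeeze":{"type":"number"}},"required":["rows"]}

```bash
mkdir -p pics; ls; python3 - <<'E'
from station import arm
import cv2,numpy as np
s=arm.read_state();print(s)
for n in("scene","top"):
    im,d=arm.get_image(n);cv2.imwrite(f"pics/{n}0.png",im);np.savez(f"pics/{n}0.npz",im=im,d=d)
    print(n,arm.get_calibration(n))
E
```

```text
pics
{'time_s': 0.0, 'joint_positions': array([ 6.45378362e+01,  2.75500308e+01,  9.14957698e+01,  4.47603636e-04,
        6.10243599e+01, -2.66978538e+00]), 'qvel': array([ 0.05941078,  0.05834402,  0.02806782,  0.00681497,  0.02541364,
       -0.0395218 ]), 'effort': array([ 4.09348086e-04, -9.50644398e+01, -4.30198503e+01,  3.79706817e-04,
        1.19538451e-02, -1.89114098e-05]), 'position': array([0.25160864, 0.59889091, 0.24765724]), 'tool_rot': array([[ 9.21913207e-01, -5.32614843e-04,  3.87396123e-01],
       [-3.87396484e-01, -1.10265377e-03,  9.21912549e-01],
       [-6.38605129e-05, -9.99999250e-01, -1.22288419e-03]]), 'contact_force': array([-0.01514082, -0.35445825, -0.25074319]), 'ft_torque': array([ 0.01324213,  0.0315454 , -0.04423707]), 'width': 0.9984053367871745}
scene {'fovy': 46.35340416981852, 'cx': 317.8812942613467, 'cy': 236.69347768513842, 'R': array([[ 0.88253178,  0.46993473,  0.01729178],
       [ 0.35630437, -0.64423298, -0.67676515],
       [-0.30689551,  0.60342789, -0.73599588]]), 't': array([-0.50833155, -0.09835604,  1.45787062])}
top {'fovy': 52.89245202304471, 'cx': 309.00427797027055, 'cy': 246.34242037628704, 'R': array([[ 7.86267538e-04, -9.99999422e-01, -7.32988685e-04],
       [-9.81669949e-01, -6.32156874e-04, -1.90587806e-01],
       [ 1.90587233e-01,  8.69405970e-04, -9.81669879e-01]]), 't': array([0.0250865 , 0.52683673, 1.17269434])}
```

View pics/top0.png

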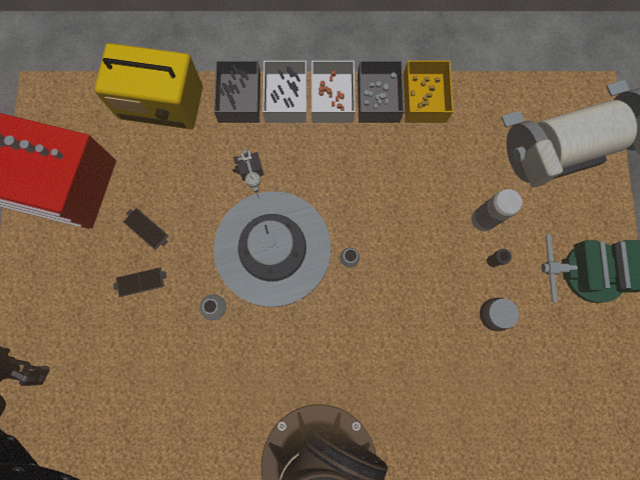

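View pics/scene0.png

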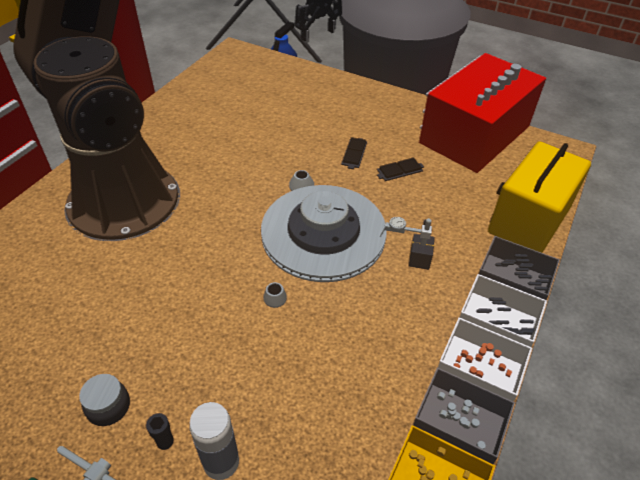

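The top view shows the disc at about (272,249), the nut at (270,242), its index line at (266,229) and the gauge dial at (252,178), on the far side from the robot. The cones are at (212,307) and (350,257). The scene view agrees.

```bash
cat > h.py <<'E'
import numpy as np,cv2
from station import arm
def cloud(n,d):
    c=arm.get_calibration(n);f=240/np.tan(np.radians(c['fovy']/2))
    v,u=np.mgrid[:480,:640];P=np.stack([(u-c['cx'])/f*d,(v-c['cy'])/f*d,d],-1)
    return (P-c['t'])@c['R']
def ray(n,u,v,z):
    c=arm.get_calibration(n);f=240/np.tan(np.radians(c['fovy']/2))
    o=-c['R'].T@c['t'];r=c['R'].T@np.array([(u-c['cx'])/f,(v-c['cy'])/f,1]);return o+r*(z-o[2])/r[2]
E
python3 - <<'E'
from h import *
for n in("top","scene"):
    z=np.load(f"pics/{n}0.npz");im,d=z['im'],z['d'];P=cloud(n,d)
    u0,v0=(270,245) if n=="top" else (324,225)
    v,u=np.mgrid[:480,:640];near=(np.hypot(u-u0,v-v0)<75)&(d>0)
    for nm,a,b in(("disc",.048,.063),("nut",.117,.131)):
        m=(near&(P[...,2]>a)&(P[...,2]<b)).astype(np.uint8)
        k,l,st,ce=cv2.connectedComponentsWithStats(m);i=1+np.argmax(st[1:,4]);
        cs,_=cv2.findContours((l==i).astype(np.uint8),cv2.RETR_EXTERNAL,cv2.CHAIN_APPROX_NONE)
        c=max(cs,key=len)[:,0];h=.056 if nm=="disc" else .124
        Q=np.array([ray(n,*p,h)[:2] for p in c])
        (x,y),r=cv2.minEnclosingCircle((Q*1000).astype(np.float32))
        print(n,nm,x,y,r,"zmed",np.median(P[l==i][:,2]))
for nm,u,v,z in(("dial",252,178,.112),("idx_in",268,234,.124),("idx_out",265,226,.124),("coneL",212,307,.04),("coneS",350,257,.034)):
    print(nm,ray("top",u,v,z))
im=np.load("pics/top0.npz")['im'][190:300,200:345];cv2.imwrite("pics/crop.png",cv2.resize(im,None,fx=5,fy=5,interpolation=cv2.INTER_CUBIC))
E
```

```text
top disc 522.99169921875 118.04119873046875 147.97528076171875 zmed 0.05561143036909079
top nut 522.4274291992188 117.87101745605469 54.80162811279297 zmed 0.12246591711201199
scene disc 527.224609375 113.66297912597656 150.67828369140625 zmed 0.05567476497777016
scene nut 529.6731567382812 112.47188568115234 56.43379592895508 zmed 0.12253726190765366
dial [0.68707845 0.16658961 0.112     ]
idx_in [0.54260373 0.12353432 0.124     ]
idx_out [0.56225928 0.1310702  0.124     ]
coneL [0.37441759 0.26761551 0.04      ]
coneS [ 0.50233607 -0.07947468  0.034     ]
```

View pics/crop.png

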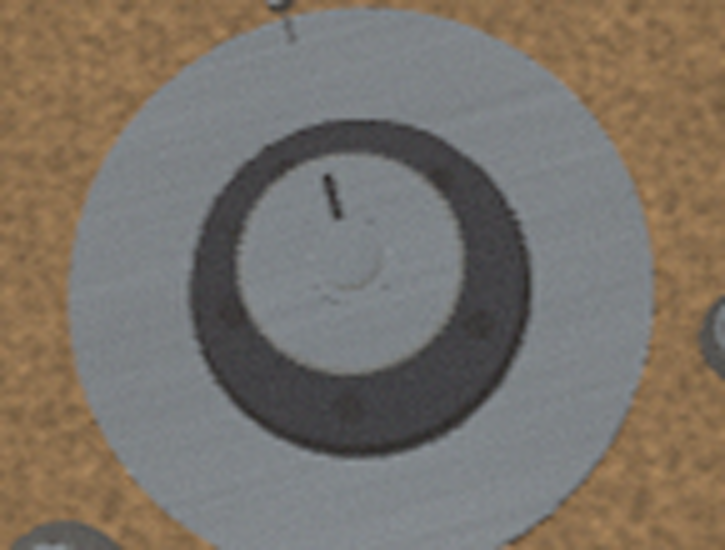

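servo_tool(rows=[[[0,0,0],[3,0,-3],0],[[0,0,0],[6.5,0,-6.5],0],[[0,0,0],[10,0,-10],0],[[0,0,0],[13.5,0,-13.5],0],[[0,0,0],[17,0,-17],0]], squeeze=40)

```text
time_s: 0.72
position: [0.3429, 0.3751, 0.2482]
tool_rot: [[0.922, -0.0, 0.387], [-0.387, -0.0, 0.922], [-0.0, -1.0, -0.0]]
contact_force: [0.6, 0.3, 0.1]
width: 0.001
```

servo_tool(rows=[[[0,0,0],[3.5,0,-3.5],0],[[0,0,0],[7,0,-7],0],[[0,0,0],[10.5,0,-10.5],0],[[0,0,0],[14,0,-14],0],[[0,0,0],[16.7,0,-16.9],0]])

```text
time_s: 1.35
position: [0.4315, 0.1544, 0.2483]
tool_rot: [[0.922, -0.0, 0.388], [-0.388, -0.0, 0.922], [-0.0, -1.0, -0.0]]
contact_force: [-0.1, 0.4, -0.3]
width: 0.0
```

```bash
python3 - <<'E'
from h import *
s=arm.read_state();print({k:np.round(s[k],4) for k in s})
N=np.array([.5235,.1175]);R=s['tool_rot'];d=N-s['position'][:2];print("nut in tool x,z",d@R[:2,0],d@R[:2,2])
im,dd=arm.get_image("scene");cv2.imwrite("pics/s1.png",im[100:320,180:480].repeat(2,0).repeat(2,1))
E
```

```text
{'time_s': np.float64(1.35), 'joint_positions': array([ 1.590140e+01,  1.215310e+01,  1.156157e+02, -6.100000e-03,
        5.223550e+01, -5.126800e+01]), 'qvel': array([-38.9655,  -0.7728,   1.0733,   0.1673,  -0.3075, -38.8355]), 'effort': array([  8.2719, -62.8564, -37.0738,  -0.1189,   0.2522,   1.9766]), 'position': array([0.4315, 0.1544, 0.2483]), 'tool_rot': array([[ 9.217e-01, -1.000e-04,  3.879e-01],
       [-3.879e-01, -1.000e-04,  9.217e-01],
       [-0.000e+00, -1.000e+00, -1.000e-04]]), 'contact_force': array([-0.1428,  0.3907, -0.3208]), 'ft_torque': array([ 0.0665, -0.0396,  0.0173]), 'width': np.float64(0.0003)}
nut in tool x,z 0.09907645399933308 0.0016513750428359382
```

View pics/s1.png

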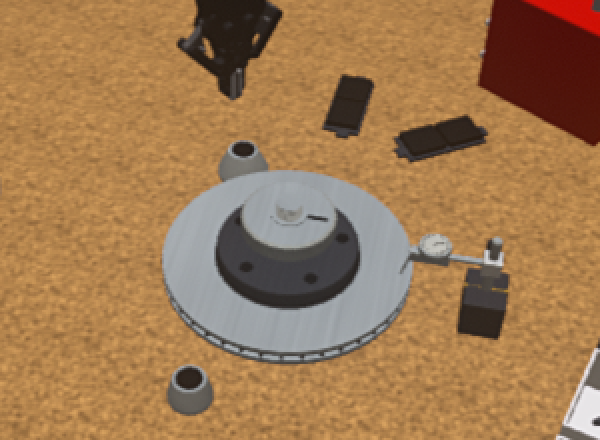

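The gripper is shut and hangs clear beside the stand; the index line and gauge are visible and undisturbed. Next: lower the fingers beside the rim.

servo_tool(rows=[[[0,0,0],[0,3.5,0],0],[[0,0,0],[0,8,0],0],[[0,0,0],[0,12,0],0],[[0,0,0],[0,13.5,0],0],[[0,0,0],[1.5,13.5,0],0]])

```text
time_s: 2.02
position: [0.4439, 0.1501, 0.1122]
tool_rot: [[0.922, -0.003, 0.387], [-0.387, -0.001, 0.922], [-0.003, -1.0, -0.002]]
contact_force: [-0.2, 0.3, -0.1]
width: 0.001
```

servo_tool(rows=[[[0,0,0],[0.5,0,0],0],[[0,0,0],[0.7,0,0],0],[[0,0,0],[0.9,0,0],0],[[0,0,0],[1.1,0,0],0],[[0,0,0],[1.3,0,0],0]])

```text
time_s: 2.65
position: [0.457, 0.1453, 0.1135]
tool_rot: [[0.922, 0.0, 0.387], [-0.387, 0.0, 0.922], [0.0, -1.0, 0.0]]
contact_force: [0.6, 0.0, 0.5]
width: 0.003
```

servo_tool(rows=[[[0,0,0],[0.1,0,0],0],[[0,0,0],[0.2,0,0],0],[[0,0,0],[0.3,0,0],0]])

```text
time_s: 3.02
position: [0.4597, 0.1441, 0.1133]
tool_rot: [[0.922, -0.0, 0.387], [-0.387, -0.0, 0.922], [-0.0, -1.0, -0.0]]
contact_force: [-0.0, 0.1, 1.1]
width: -0.002
```

servo_tool(rows=[[[0,0,0],[0.1,0,0],0],[[0,0,0],[0.2,0,0],0],[[0,0,0],[0.2,0,0],0]])

```text
time_s: 3.4
position: [0.4616, 0.1434, 0.1133]
tool_rot: [[0.922, 0.0, 0.387], [-0.387, -0.0, 0.922], [0.0, -1.0, -0.0]]
contact_force: [0.5, -0.3, -0.3]
width: 0.001
```

servo_tool(rows=[[[0,0,0],[0.05,0,0],0],[[0,0,0],[0.1,0,0],0],[[0,0,0],[0.1,0,0],0]])

```text
time_s: 3.78
position: [0.4625, 0.143, 0.1133]
tool_rot: [[0.922, -0.0, 0.387], [-0.387, -0.0, 0.922], [-0.0, -1.0, -0.0]]
contact_force: [0.2, -0.1, 0.1]
width: -0.003
```

servo_tool(rows=[[[0,0,0],[0.05,0,0],0],[[0,0,0],[0.1,0,0],0],[[0,0,0],[0.1,0,0],0]])

```text
time_s: 4.15
position: [0.4635, 0.1426, 0.1133]
tool_rot: [[0.922, 0.0, 0.387], [-0.387, 0.0, 0.922], [0.0, -1.0, 0.0]]
contact_force: [-0.6, 0.2, -0.2]
width: -0.0
```

servo_tool(rows=[[[0,0,0],[0.05,0,0],0],[[0,0,0],[0.1,0,0],0],[[0,0,0],[0.1,0,0],0]])

```text
time_s: 4.53
position: [0.4644, 0.1422, 0.1133]
tool_rot: [[0.922, 0.0, 0.387], [-0.387, -0.0, 0.922], [0.0, -1.0, 0.0]]
contact_force: [-0.1, -0.2, -0.3]
width: 0.001
```

servo_tool(rows=[[[0,0,0],[0.05,0,0],0],[[0,0,0],[0.1,0,0],0],[[0,0,0],[0.1,0,0],0]])

```text
time_s: 4.9
position: [0.4645, 0.1419, 0.1132]
tool_rot: [[0.922, -0.001, 0.387], [-0.387, 0.0, 0.922], [-0.001, -1.0, -0.001]]
contact_force: [-5.7, 4.7, 3.2]
width: 0.001
```

servo_tool(rows=[[[0,0,0],[0.05,0,0],0],[[0,0,0],[0.1,0,0],0],[[0,0,0],[0.1,0,0],0]])

```text
time_s: 5.28
position: [0.4644, 0.1416, 0.1131]
tool_rot: [[0.922, -0.003, 0.388], [-0.388, -0.0, 0.922], [-0.003, -1.0, -0.001]]
contact_force: [-11.5, 6.6, 7.4]
width: 0.001
```

servo_tool(rows=[[[0,0,0],[0.05,0,0],0],[[0,0,0],[0.05,0,0],0]])

```text
time_s: 5.52
position: [0.4644, 0.1414, 0.1131]
tool_rot: [[0.922, -0.004, 0.388], [-0.388, -0.0, 0.922], [-0.004, -1.0, -0.002]]
contact_force: [-12.7, 7.0, 9.7]
width: 0.001
```

Contact is found, at about 14 N radial and roughly 6.5 N/mm of stiffness. First 30° roll.

servo_tool(rows=[[[0,-6,0],[0.035,-0.005,-0.664],0],[[0,-12,0],[0.139,-0.01,-1.32],0],[[0,-18,0],[0.311,-0.015,-1.962],0],[[0,-24,0],[0.549,-0.02,-2.583],0],[[0,-30,0],[0.851,-0.025,-3.175],0]])

```text
time_s: 6.15
position: [0.4605, 0.1084, 0.1133]
tool_rot: [[0.992, -0.003, -0.129], [0.129, -0.0, 0.992], [-0.003, -1.0, 0.0]]
contact_force: [-7.5, 2.1, 3.8]
width: 0.0
```

```bash
cat > st.py <<'E'
from h import *
s=arm.read_state();R=s['tool_rot'];N=np.array([.5253,.1167])
F=s['contact_force'];d=N-s['position'][:2]
print("t",s['time_s'],"j",np.round(s['joint_positions'],1),"pos",np.round(s['position'],4))
print("F tool x,y,z",np.round(F@R,1),"nut in tool x,z mm",np.round(1000*np.array([d@R[:2,0],d@R[:2,2]]),1),"phi",np.degrees(np.arctan2(-d[1],-d[0])).round(1))
E
python3 st.py
```

```text
t 6.15 j [  9.6  25.3 121.2   0.   33.6 -87.9] pos [0.4605 0.1084 0.1133]
F tool x,y,z [-7.2 -3.8  3. ] nut in tool x,z mm [65.3 -0.1] phi -172.7
```

servo_tool(rows=[[[0,-6,0],[0.085,-0.005,-0.66],0],[[0,-12,0],[0.199,-0.01,-1.32],0],[[0,-18,0],[0.371,-0.015,-1.96],0],[[0,-24,0],[0.619,-0.02,-2.58],0],[[0,-30,0],[0.931,-0.025,-3.21],0]])

```text
time_s: 6.78
position: [0.4735, 0.0775, 0.1135]
tool_rot: [[0.794, -0.004, -0.608], [0.608, -0.001, 0.794], [-0.003, -1.0, 0.002]]
contact_force: [-7.4, -2.7, 4.7]
width: -0.006
```

```bash
python3 st.py
```

```text
t 6.775 j [   5.7   25.7  120.4   -0.    34.1 -121.7] pos [0.4735 0.0775 0.1135]
F tool x,y,z [-7.6 -4.7  2.4] nut in tool x,z mm [64.9 -0.3] phi -142.8
```

servo_tool(rows=[[[0,-6,0],[0.065,-0.005,-0.66],0],[[0,-12,0],[0.169,-0.01,-1.32],0],[[0,-18,0],[0.341,-0.015,-1.96],0],[[0,-24,0],[0.579,-0.02,-2.58],0],[[0,-30,0],[0.881,-0.025,-3.19],0]])

```text
time_s: 7.4
position: [0.5002, 0.057, 0.1138]
tool_rot: [[0.384, -0.003, -0.923], [0.923, -0.001, 0.384], [-0.002, -1.0, 0.003]]
contact_force: [-7.0, -9.1, 5.3]
width: 0.002
```

servo_tool(rows=[[[0,0,0],[-0.5,0,0],0],[[0,0,0],[-1.5,0,0],0],[[0,0,0],[-2,-1,0],0],[[0,0,0],[-2,-5,0],0],[[0,0,0],[-2,-6,0],0]])

```text
time_s: 8.02
position: [0.4951, 0.0393, 0.1766]
tool_rot: [[0.388, 0.004, -0.922], [0.922, 0.0, 0.388], [0.001, -1.0, -0.003]]
contact_force: [0.6, 0.5, -0.7]
width: 0.002
```

```bash
python3 st.py; python3 - <<'E'
from h import *
im,d=arm.get_image("top");c=cv2.resize(im[195:285,225:315],None,fx=4,fy=4,interpolation=cv2.INTER_CUBIC)
im2,_=arm.get_image("scene");c2=cv2.resize(im2[170:260,270:370],None,fx=4,fy=4,interpolation=cv2.INTER_CUBIC)
cv2.imwrite("pics/c2.png",np.hstack([c,c2]))
E
```

```text
t 8.025 j [   1.    20.7  115.7    0.    43.4 -156.1] pos [0.4951 0.0393 0.1766]
F tool x,y,z [ 0.6  0.7 -0.3] nut in tool x,z mm [83.1  2.2] phi -111.3
```

View pics/c2.png

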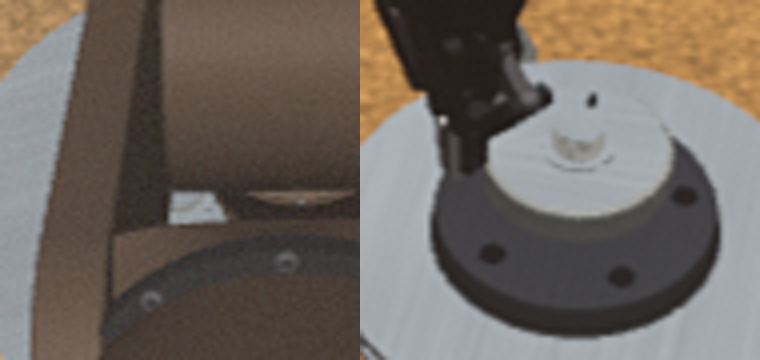

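The top view is hidden by the arm. The scene view shows the index line at about (328,195), so it has turned by roughly 90°, and nothing else moved. Swinging back round in the air.

servo_tool(rows=[[[0,10,0],[0.126,0,1.441],0],[[0,20,0],[0.501,0,2.839],0],[[0,30,0],[1.112,0,4.15],0],[[0,40,0],[1.942,0,5.335],0],[[0,50,0],[2.965,0,6.358],0]])

```text
time_s: 8.75
position: [0.4459, 0.0917, 0.1732]
tool_rot: [[0.957, -0.001, -0.29], [0.29, -0.0, 0.957], [-0.001, -1.0, 0.0]]
contact_force: [-0.2, 0.2, -0.6]
width: 0.003
```

servo_tool(rows=[[[0,10,0],[0.126,0,1.441],0],[[0,20,0],[0.501,0,2.839],0],[[0,30,0],[1.112,0,4.15],0],[[0,40,0],[1.942,0,5.335],0],[[0,50,0],[2.965,0,6.358],0]])

```text
time_s: 9.38
position: [0.4558, 0.1613, 0.1732]
tool_rot: [[0.837, -0.001, 0.546], [-0.546, -0.0, 0.837], [-0.001, -1.0, -0.001]]
contact_force: [-0.4, -0.4, -0.5]
width: 0.0
```

servo_tool(rows=[[[0,10,0],[0.126,0,1.441],0],[[0,20,0],[0.501,0,2.839],0],[[0,30,0],[1.112,0,4.15],0],[[0,40,0],[1.942,0,5.335],0],[[0,50,0],[2.965,0,6.358],0]])

```text
time_s: 10.0
position: [0.5155, 0.1985, 0.173]
tool_rot: [[0.12, -0.001, 0.993], [-0.993, -0.0, 0.12], [0.0, -1.0, -0.002]]
contact_force: [-0.2, -1.0, 0.4]
width: -0.002
```

servo_tool(rows=[[[0,10,0],[0.126,0,1.441],0],[[0,20,0],[0.501,0,2.839],0],[[0,30,0],[1.112,0,4.15],0],[[0,40,0],[1.942,0,5.335],0],[[0,50,0],[2.965,0,6.358],0]])

```text
time_s: 10.62
position: [0.5824, 0.1767, 0.1728]
tool_rot: [[-0.684, -0.002, 0.73], [-0.73, -0.0, -0.684], [0.001, -1.0, -0.001]]
contact_force: [0.6, 0.4, -1.0]
width: -0.002
```

servo_tool(rows=[[[0,10,0],[0.126,0,1.441],0],[[0,20,0],[0.501,0,2.839],0],[[0,30,0],[1.112,0,4.15],0],[[0,40,0],[1.942,0,5.335],0],[[0,50,0],[2.965,0,6.358],0]])

```text
time_s: 11.25
position: [0.6086, 0.1114, 0.1728]
tool_rot: [[-0.999, -0.001, -0.055], [0.055, -0.0, -0.999], [0.001, -1.0, 0.0]]
contact_force: [0.2, 0.1, 0.5]
width: 0.001
```

```bash
sed -i 's/.5253,.1167/.5238,.1166/' st.py; python3 st.py
cat > idx.py <<'E'
from h import *
def idx(n,im,ztop):
    C={"top":(.5232,.118),"scene":(.5290,.1130)}[n]
    g=cv2.cvtColor(im,cv2.COLOR_BGR2GRAY);v,u=np.mgrid[:480,:640]
    P=np.array([[ray(n,a,b,ztop)[:2] for a in range(210,400)] for b in range(170,290)])-C
    r=np.hypot(P[...,0],P[...,1]);G=g[170:290,210:400].astype(float)
    m=(r>.024)&(r<.050);w=np.where(m&(G<.62*np.median(G[m])),1.,0)
    k,l,s,c=cv2.connectedComponentsWithStats(w.astype(np.uint8))
    return [(int(s[i,4]),np.round(np.degrees(np.arctan2(*(P[l==i].mean(0)[::-1]))),1),round(1000*r[l==i].mean(),1)) for i in range(1,k) if s[i,4]>3]
if __name__=="__main__":
    import sys
    if len(sys.argv)>1:
        for n in("top","scene"): print(n,idx(n,np.load(f"pics/{n}0.npz")['im'],.124))
    for n in("top","scene"): print(n,"now",idx(n,arm.get_image(n)[0],.127))
E
python3 idx.py 1
```

```text
t 11.25 j [  7.6  29.7  99.8   0.   50.5 100.7] pos [0.6086 0.1114 0.1728]
F tool x,y,z [-0.2 -0.5 -0.1] nut in tool x,z mm [85.  -0.5] phi -3.5Traceback (most recent call last):
  File "idx.py", line 13, in <module>
    for n in("top","scene"): print(n,idx(n,np.load(f"pics/{n}0.npz")['im'],.124))
                                     ~~~^^^^^^^^^^^^^^^^^^^^^^^^^^^^^^^^^^^^^^^^
  File "idx.py", line 5, in idx
    P=np.array([[ray(n,a,b,ztop)[:2] for a in range(210,400)] for b in range(170,290)])-C
                 ~~~^^^^^^^^^^^^
  File "h.py", line 8, in ray
    c=arm.get_calibration(n);f=240/np.tan(np.radians(c['fovy']/2))
ValueError: time passes only in moves, steps and waits
```

```bash
sed -i 's/arm.get_calibration(n)/K(n)/; s/^from station import arm/from station import arm\nimport functools\nK=functools.lru_cache(None)(lambda n:arm.get_calibration(n))/' h.py; python3 idx.py 1
```

```text
top [(12, np.float64(17.8), np.float64(35.2))]
scene [(15, np.float64(21.9), np.float64(34.0))]
top now []
scene now [(6, np.float64(105.5), np.float64(38.8))]
```

servo_tool(rows=[[[0,10,0],[0.126,0,1.441],0],[[0,20,0],[0.501,0,2.839],0],[[0,30,0],[1.112,0,4.15],0],[[0,40,0],[1.942,0,5.335],0],[[0,40,0],[1.942,0,5.335],0]])

```text
time_s: 11.98
position: [0.5863, 0.0596, 0.1735]
tool_rot: [[-0.736, -0.001, -0.677], [0.677, 0.0, -0.736], [0.001, -1.0, 0.001]]
contact_force: [0.8, 0.4, -0.4]
width: 0.006
```

servo_tool(rows=[[[0,0,0],[0,3,0],0],[[0,0,0],[0,5,0],0],[[0,0,0],[0.5,5.9,0],0],[[0,0,0],[1.0,5.9,0],0],[[0,0,0],[1.5,5.9,0],0]])

```text
time_s: 12.6
position: [0.5762, 0.0704, 0.1157]
tool_rot: [[-0.735, 0.001, -0.678], [0.678, 0.0, -0.735], [-0.001, -1.0, -0.001]]
contact_force: [0.3, 0.5, -0.0]
width: -0.002
```

```bash
python3 st.py
```

```text
t 12.6 j [  4.   31.4 107.4   0.   41.1 136.7] pos [0.5762 0.0704 0.1157]
F tool x,y,z [ 0.1  0.  -0.6] nut in tool x,z mm [69.8  1.6] phi -41.4
```

servo_tool(rows=[[[0,0,0],[0.3,0,0.16],0],[[0,0,0],[0.5,0,0.16],0],[[0,0,0],[0.6,0,0.16],0],[[0,0,0],[0.7,0,0.16],0],[[0,0,0],[0.7,0,0.16],0]])

```text
time_s: 13.22
position: [0.5729, 0.0722, 0.1162]
tool_rot: [[-0.734, 0.006, -0.679], [0.679, -0.001, -0.734], [-0.005, -1.0, -0.003]]
contact_force: [14.3, -14.0, -4.2]
width: -0.002
```

```bash
python3 st.py
```

```text
t 13.225 j [ 4.200e+00  3.110e+01  1.081e+02 -1.000e-01  4.050e+01  1.371e+02] pos [0.5729 0.0722 0.1162]
F tool x,y,z [-20.    4.3   0.6] nut in tool x,z mm [66.2  0.7] phi -42.1
```

servo_tool(rows=[[[0,-6,0],[-0.085,-0.005,-0.669],0],[[0,-12,0],[0.02,-0.01,-1.331],0],[[0,-18,0],[0.193,-0.015,-1.978],0],[[0,-24,0],[0.433,-0.02,-2.603],0],[[0,-30,0],[0.737,-0.025,-3.2],0]])

```text
time_s: 13.85
position: [0.5894, 0.1016, 0.1164]
tool_rot: [[-0.976, 0.006, -0.218], [0.218, -0.0, -0.976], [-0.006, -1.0, -0.001]]
contact_force: [13.9, -6.8, -4.5]
width: -0.0
```

```bash
sed -i 's/.5238,.1166/.5252,.1170/' st.py; python3 st.py
```

```text
t 13.85 j [ 6.900e+00  3.240e+01  1.053e+02 -1.000e-01  4.200e+01  1.095e+02] pos [0.5894 0.1016 0.1164]
F tool x,y,z [-15.    4.6   3.6] nut in tool x,z mm [66.  -1.1] phi -13.5
```

servo_tool(rows=[[[0,-6,0],[-0.005,-0.005,-0.669],0],[[0,-12,0],[0.1,-0.01,-1.331],0],[[0,-18,0],[0.273,-0.015,-1.978],0],[[0,-24,0],[0.513,-0.02,-2.603],0],[[0,-30,0],[0.817,-0.025,-3.18],0]])

```text
time_s: 14.48
position: [0.5889, 0.1354, 0.1168]
tool_rot: [[-0.954, 0.007, 0.299], [-0.299, 0.001, -0.954], [-0.008, -1.0, 0.001]]
contact_force: [15.4, 2.5, -7.5]
width: -0.002
```

```bash
python3 st.py
```

```text
t 14.475 j [ 10.1  32.7 104.5  -0.   42.4  82.7] pos [0.5889 0.1354 0.1168]
F tool x,y,z [-15.4   7.6   2.2] nut in tool x,z mm [66.3 -1.6] phi 16.1
```

servo_tool(rows=[[[0,-6,0],[-0.025,0,-0.66],0],[[0,-12,0],[0.08,0,-1.32],0],[[0,-18,0],[0.253,0,-1.96],0],[[0,-24,0],[0.493,0,-2.58],0],[[0,-30,0],[0.797,0,-3.17],0]])

```text
time_s: 15.1
position: [0.5719, 0.1643, 0.117]
tool_rot: [[-0.677, 0.008, 0.736], [-0.736, 0.003, -0.677], [-0.007, -1.0, 0.004]]
contact_force: [14.4, 12.2, -4.8]
width: -0.001
```

```bash
python3 st.py
```

```text
t 15.1 j [1.310e+01 3.210e+01 1.058e+02 1.000e-01 4.170e+01 5.560e+01] pos [0.5719 0.1643 0.117 ]
F tool x,y,z [-18.7   4.9   2.3] nut in tool x,z mm [66.4 -2.3] phi 45.4
```

servo_tool(rows=[[[0,-6,0],[-0.085,0,-0.67],0],[[0,-12,0],[0.02,0,-1.34],0],[[0,-18,0],[0.193,0,-2.0],0],[[0,-24,0],[0.433,0,-2.64],0],[[0,-30,0],[0.737,0,-3.25],0]])

```text
time_s: 15.72
position: [0.5419, 0.1813, 0.117]
tool_rot: [[-0.218, 0.006, 0.976], [-0.976, 0.003, -0.218], [-0.004, -1.0, 0.005]]
contact_force: [6.2, 16.3, 1.8]
width: 0.002
```

```bash
python3 st.py
```

```text
t 15.725 j [1.540e+01 3.060e+01 1.089e+02 1.000e-01 4.010e+01 2.790e+01] pos [0.5419 0.1813 0.117 ]
F tool x,y,z [-17.3  -1.7   2.5] nut in tool x,z mm [66.4 -2.3] phi 75.4
```

servo_tool(rows=[[[0,-6,0],[-0.065,0,-0.67],0],[[0,-12,0],[0.04,0,-1.34],0],[[0,-18,0],[0.213,0,-2.0],0],[[0,-24,0],[0.453,0,-2.64],0],[[0,-30,0],[0.757,0,-3.25],0]])

```text
time_s: 16.35
position: [0.5071, 0.1807, 0.1168]
tool_rot: [[0.299, 0.003, 0.954], [-0.954, 0.002, 0.299], [-0.001, -1.0, 0.004]]
contact_force: [-1.7, 14.7, 8.4]
width: -0.001
```

```bash
python3 st.py
```

```text
t 16.35 j [ 1.630e+01  2.870e+01  1.131e+02  1.000e-01  3.800e+01 -1.200e+00] pos [0.5071 0.1807 0.1168]
F tool x,y,z [-14.5  -8.4   2.8] nut in tool x,z mm [66.2 -1.7] phi 105.9
```

servo_tool(rows=[[[0,-6,0],[0.015,-0.01,-0.67],0],[[0,-12,0],[0.12,-0.02,-1.34],0],[[0,-18,0],[0.293,-0.03,-2.0],0],[[0,-24,0],[0.533,-0.04,-2.63],0],[[0,-30,0],[0.837,-0.05,-3.22],0]])

```text
time_s: 16.98
position: [0.4772, 0.1622, 0.1168]
tool_rot: [[0.736, 0.0, 0.677], [-0.677, 0.001, 0.736], [-0.001, -1.0, 0.001]]
contact_force: [-4.9, 7.7, 6.6]
width: -0.0
```

```bash
python3 st.py
```

```text
t 16.975 j [ 1.530e+01  2.670e+01  1.174e+02  1.000e-01  3.590e+01 -3.220e+01] pos [0.4772 0.1622 0.1168]
F tool x,y,z [-8.8 -6.6  2.4] nut in tool x,z mm [65.9 -0.8] phi 136.7
```

servo_tool(rows=[[[0,-6,0],[0.085,-0.01,-0.67],0],[[0,-12,0],[0.2,-0.02,-1.34],0],[[0,-18,0],[0.373,-0.03,-1.98],0],[[0,-24,0],[0.613,-0.04,-2.61],0],[[0,-30,0],[0.917,-0.05,-3.21],0]])

```text
time_s: 17.6
position: [0.4614, 0.1318, 0.1169]
tool_rot: [[0.976, -0.002, 0.218], [-0.218, 0.0, 0.976], [-0.002, -1.0, -0.0]]
contact_force: [-6.2, 4.3, 5.3]
width: -0.001
```

```bash
python3 st.py
```

```text
t 17.6 j [ 12.3  25.3 120.3   0.   34.4 -65.2] pos [0.4614 0.1318 0.1169]
F tool x,y,z [-7.  -5.2  2.9] nut in tool x,z mm [65.5 -0.5] phi 167.0
```

servo_tool(rows=[[[0,-6,0],[0.115,-0.01,-0.67],0],[[0,-12,0],[0.24,-0.02,-1.33],0],[[0,-18,0],[0.413,-0.03,-1.98],0],[[0,-24,0],[0.653,-0.03,-2.61],0],[[0,-30,0],[0.957,-0.04,-3.21],0]])

```text
time_s: 18.23
position: [0.4629, 0.098, 0.1171]
tool_rot: [[0.954, -0.003, -0.299], [0.299, -0.0, 0.954], [-0.003, -1.0, 0.001]]
contact_force: [-8.9, -0.5, 4.7]
width: -0.001
```

```bash
python3 st.py
```

```text
t 18.225 j [  8.3  24.9 121.1   0.   34.2 -99.2] pos [0.4629 0.098  0.1171]
F tool x,y,z [-8.7 -4.7  2.2] nut in tool x,z mm [65.1 -0.5] phi -163.0
```

Steady at about 9 N. One more 30°, then 18°, then retreat.

servo_tool(rows=[[[0,-6,0],[0.095,-0.01,-0.67],0],[[0,-12,0],[0.2,-0.02,-1.33],0],[[0,-18,0],[0.373,-0.03,-1.98],0],[[0,-24,0],[0.613,-0.03,-2.61],0],[[0,-30,0],[0.917,-0.04,-3.21],0]])

```text
time_s: 18.85
position: [0.4808, 0.0696, 0.1173]
tool_rot: [[0.676, -0.004, -0.737], [0.737, -0.001, 0.676], [-0.003, -1.0, 0.003]]
contact_force: [-10.4, -7.0, 5.6]
width: 0.001
```

servo_tool(rows=[[[0,-6,0],[0.075,0,-0.67],0],[[0,-12,0],[0.18,0,-1.33],0],[[0,-18,0],[0.353,0,-1.98],0]])

```text
time_s: 19.23
position: [0.4978, 0.0582, 0.1174]
tool_rot: [[0.415, -0.004, -0.91], [0.91, -0.001, 0.415], [-0.003, -1.0, 0.003]]
contact_force: [-10.6, -16.1, 9.0]
width: -0.003
```

servo_tool(rows=[[[0,0,0],[-0.5,0,0],0],[[0,0,0],[-1.5,0,0],0],[[0,0,0],[-2,-1,0],0],[[0,0,0],[-2,-5,0],0],[[0,0,0],[-2,-5.8,0],0]])

```text
time_s: 19.85
position: [0.4929, 0.0413, 0.178]
tool_rot: [[0.42, 0.004, -0.908], [0.908, 0.0, 0.42], [0.002, -1.0, -0.003]]
contact_force: [-0.3, -0.5, -0.6]
width: -0.001
```

```bash
python3 st.py; python3 idx.py
```

```text
t 19.85 j [   1.3   20.5  115.9    0.    43.5 -153.9] pos [0.4929 0.0413 0.178 ]
F tool x,y,z [-0.6  0.6  0.1] nut in tool x,z mm [82.3  2.5] phi -113.1
top now []
scene now [(44, np.float64(164.3), np.float64(46.0)), (15, np.float64(40.9), np.float64(32.8))]
```

servo_tool(rows=[[[0,10,0],[0.126,0,1.441],0],[[0,20,0],[0.501,0,2.839],0],[[0,30,0],[1.112,0,4.15],0],[[0,40,0],[1.942,0,5.335],0],[[0,50,0],[2.965,0,6.358],0]])

```text
time_s: 20.58
position: [0.4454, 0.0952, 0.1746]
tool_rot: [[0.967, -0.001, -0.257], [0.257, -0.0, 0.967], [-0.001, -1.0, 0.0]]
contact_force: [-0.0, 0.0, -0.2]
width: 0.003
```

servo_tool(rows=[[[0,10,0],[0.126,0,1.441],0],[[0,20,0],[0.501,0,2.839],0],[[0,30,0],[1.112,0,4.15],0],[[0,40,0],[1.942,0,5.335],0],[[0,50,0],[2.965,0,6.358],0]])

```text
time_s: 21.2
position: [0.4577, 0.1645, 0.1745]
tool_rot: [[0.818, -0.001, 0.575], [-0.575, -0.0, 0.818], [-0.001, -1.0, -0.001]]
contact_force: [0.5, -0.5, 0.7]
width: -0.003
```

servo_tool(rows=[[[0,10,0],[0.126,0,1.441],0],[[0,20,0],[0.501,0,2.839],0],[[0,30,0],[1.112,0,4.15],0],[[0,40,0],[1.942,0,5.335],0],[[0,50,0],[2.965,0,6.358],0]])

```text
time_s: 21.82
position: [0.5188, 0.1995, 0.1743]
tool_rot: [[0.085, -0.001, 0.996], [-0.996, -0.0, 0.085], [0.0, -1.0, -0.001]]
contact_force: [0.5, -0.2, 0.3]
width: 0.0
```

servo_tool(rows=[[[0,10,0],[0.126,0,1.441],0],[[0,20,0],[0.501,0,2.839],0],[[0,20,0],[0.501,2.5,2.839],0],[[0,20,0],[0.501,5.2,2.839],0],[[0,20,0],[0.501,5.2,2.839],0]])

```text
time_s: 22.45
position: [0.5459, 0.1965, 0.121]
tool_rot: [[-0.255, -0.005, 0.967], [-0.967, -0.001, -0.255], [0.002, -1.0, -0.004]]
contact_force: [-0.2, 0.2, -0.5]
width: -0.002
```

```bash
python3 st.py;python3 idx.py
```

```text
t 22.45 j [ 16.8  31.1 107.    0.   42.1  31.6] pos [0.5459 0.1965 0.121 ]
F tool x,y,z [-0.1  0.5 -0.3] nut in tool x,z mm [82.1  0.3] phi 75.4
top now [(472, np.float64(123.1), np.float64(38.3))]
scene now [(15, np.float64(40.9), np.float64(32.8))]
```

servo_tool(rows=[[[0,0,0],[0.5,0.2,0],0],[[0,0,0],[1.0,0.2,0],0],[[0,0,0],[1.4,0.2,0],0],[[0,0,0],[1.6,0.2,0],0],[[0,0,0],[1.7,0.2,0],0]])

```text
time_s: 23.18
position: [0.5437, 0.181, 0.1216]
tool_rot: [[-0.256, 0.001, 0.967], [-0.967, 0.001, -0.256], [-0.001, -1.0, 0.001]]
contact_force: [0.2, 10.7, 0.8]
width: 0.0
```

```bash
python3 st.py
```

```text
t 23.175 j [1.540e+01 3.050e+01 1.082e+02 1.000e-01 4.120e+01 3.010e+01] pos [0.5437 0.181  0.1216]
F tool x,y,z [-10.4  -0.7  -2.6] nut in tool x,z mm [66.6 -1.5] phi 73.9
```

servo_tool(rows=[[[0,-6,0],[0.005,0,-0.67],0],[[0,-12,0],[0.11,0,-1.34],0],[[0,-18,0],[0.283,0,-2.0],0],[[0,-24,0],[0.523,0,-2.64],0],[[0,-30,0],[0.827,0,-3.25],0]])

```text
time_s: 23.8
position: [0.5103, 0.1817, 0.1217]
tool_rot: [[0.266, 0.001, 0.964], [-0.964, 0.001, 0.266], [-0.001, -1.0, 0.002]]
contact_force: [0.7, 6.2, 1.4]
width: 0.002
```

servo_tool(rows=[[[0,-6,0],[0.025,-0.01,-0.67],0],[[0,-12,0],[0.13,-0.02,-1.34],0],[[0,-18,0],[0.303,-0.03,-2.0],0],[[0,-24,0],[0.543,-0.04,-2.63],0],[[0,-30,0],[0.847,-0.05,-3.22],0]])

```text
time_s: 24.42
position: [0.48, 0.1649, 0.1219]
tool_rot: [[0.712, -0.001, 0.702], [-0.702, 0.001, 0.712], [-0.001, -1.0, -0.0]]
contact_force: [-6.2, 9.0, 3.4]
width: -0.003
```

```bash
python3 st.py
```

```text
t 24.425 j [ 1.550e+01  2.650e+01  1.167e+02  1.000e-01  3.690e+01 -3.000e+01] pos [0.48   0.1649 0.1219]
F tool x,y,z [-10.8  -3.4   2.1] nut in tool x,z mm [65.8 -2.3] phi 133.4
```

servo_tool(rows=[[[0,-6,0],[0.075,-0.005,-0.67],0],[[0,-12,0],[0.18,-0.01,-1.34],0],[[0,-18,0],[0.353,-0.015,-1.98],0],[[0,-24,0],[0.593,-0.02,-2.61],0],[[0,-30,0],[0.897,-0.025,-3.21],0]])

```text
time_s: 25.05
position: [0.4623, 0.1352, 0.1219]
tool_rot: [[0.968, -0.004, 0.252], [-0.252, -0.0, 0.968], [-0.004, -1.0, -0.001]]
contact_force: [-12.1, 5.3, 8.1]
width: 0.001
```

servo_tool(rows=[[[0,-6,0],[0.095,-0.005,-0.67],0],[[0,-12,0],[0.22,-0.01,-1.33],0],[[0,-18,0],[0.393,-0.015,-1.98],0],[[0,-24,0],[0.633,-0.02,-2.61],0],[[0,-30,0],[0.937,-0.025,-3.21],0]])

```text
time_s: 25.68
position: [0.4621, 0.1012, 0.1219]
tool_rot: [[0.964, -0.006, -0.266], [0.266, -0.001, 0.964], [-0.006, -1.0, 0.001]]
contact_force: [-16.1, -1.9, 11.7]
width: 0.002
```

```bash
python3 st.py
```

```text
t 25.675 j [  8.7  24.5 120.8   0.   35.1 -96.8] pos [0.4621 0.1012 0.1219]
F tool x,y,z [-16.1 -11.6   2.5] nut in tool x,z mm [65.  -1.5] phi -165.9
```

servo_tool(rows=[[[0,-6,0],[-0.005,-0.02,-0.67],0],[[0,-12,0],[0.1,-0.03,-1.33],0],[[0,-18,0],[0.273,-0.04,-1.98],0],[[0,-24,0],[0.513,-0.05,-2.61],0],[[0,-30,0],[0.827,-0.06,-3.21],0]])

```text
time_s: 26.3
position: [0.4786, 0.0719, 0.1224]
tool_rot: [[0.702, -0.007, -0.712], [0.712, -0.001, 0.702], [-0.005, -1.0, 0.004]]
contact_force: [-13.5, -10.4, 7.6]
width: -0.001
```

servo_tool(rows=[[[0,-6,0],[0.045,-0.01,-0.67],0],[[0,-12,0],[0.15,-0.01,-1.33],0],[[0,-18,0],[0.313,-0.01,-1.98],0]])

```text
time_s: 26.68
position: [0.4951, 0.0596, 0.1225]
tool_rot: [[0.447, -0.006, -0.895], [0.895, -0.002, 0.447], [-0.004, -1.0, 0.005]]
contact_force: [-12.9, -18.5, 8.6]
width: 0.005
```

servo_tool(rows=[[[0,0,0],[-0.5,0,0],0],[[0,0,0],[-1.5,0,0],0],[[0,0,0],[-2,-1,0],0],[[0,0,0],[-2,-5,0],0],[[0,0,0],[-2,-5.4,0],0]])

```text
time_s: 27.3
position: [0.4907, 0.0432, 0.1798]
tool_rot: [[0.451, 0.004, -0.892], [0.892, 0.0, 0.451], [0.002, -1.0, -0.004]]
contact_force: [0.1, -0.6, -0.2]
width: -0.002
```

```bash
python3 st.py; python3 idx.py
```

```text
t 27.3 j [   1.5   20.1  116.     0.    43.6 -151.7] pos [0.4907 0.0432 0.1798]
F tool x,y,z [-0.5  0.2 -0.3] nut in tool x,z mm [81.4  2.4] phi -115.1
top now []
scene now [(20, np.float64(162.0), np.float64(47.7)), (16, np.float64(-170.9), np.float64(34.4))]
```

```bash
python3 - <<'E'
from h import *
im2,_=arm.get_image("scene");cv2.imwrite("pics/c3.png",cv2.resize(im2[180:250,280:370],None,fx=7,fy=7,interpolation=cv2.INTER_CUBIC))
E
```

```text
(no output)
```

View pics/c3.png

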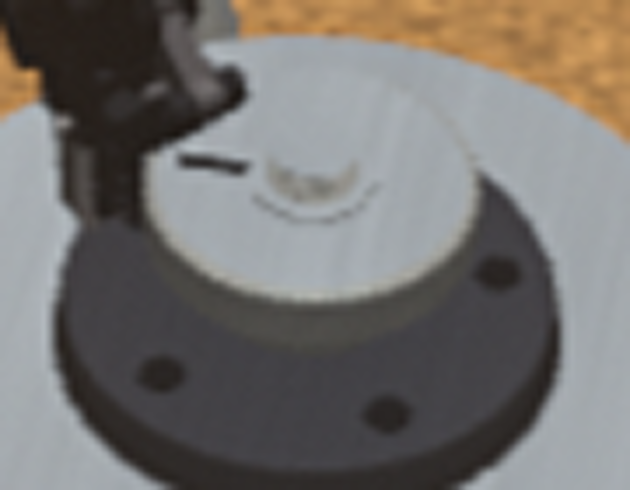

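The index line runs from about (305.7,202.9) to (315.4,204.0) in the scene image, pointing left. The nut is intact and the gripper clear of it.

```bash
python3 - <<'E'
from h import *
a=ray("scene",305.7,202.9,.1285);b=ray("scene",315.4,204.0,.1285);d=a-b
print(a,b,np.degrees(np.arctan2(d[1],d[0])),np.linalg.norm(d))
# initial, by dark-pixel PCA in both views; top centroid from axis (.5232,.118)
im=np.load("pics/scene0.npz")['im'];g=cv2.cvtColor(im,cv2.COLOR_BGR2GRAY).astype(float)
def pca(g,n,u0,v0,z,h=9):
    p=g[v0-h:v0+h+1,u0-h:u0+h+1];w=np.clip(.75*np.median(p)-p,0,None);v,u=np.mgrid[v0-h:v0+h+1,u0-h:u0+h+1]
    P=np.array([ray(n,x,y,z)[:2] for x,y in zip(u[w>0],v[w>0])]);W=w[w>0];m=np.average(P,0,W);S=np.cov(P.T,aweights=W);e,V=np.linalg.eigh(S);q=V[:,1]
    print(n,"centroid",m,"line angle mod180",np.degrees(np.arctan2(q[1],q[0]))%180,len(W))
pca(g,"scene",339,209,.124,7)
pca(cv2.cvtColor(np.load("pics/top0.npz")['im'],cv2.COLOR_BGR2GRAY).astype(float),"top",266,229,.124,7)
pca(cv2.cvtColor(arm.get_image("scene")[0],cv2.COLOR_BGR2GRAY).astype(float),"scene",310,203,.1285,6)
E
```

```text
[0.4880224  0.10153299 0.1285    ] [0.50900472 0.10908442 0.1285    ] -160.20643702915007 0.022299814206988306
scene centroid [0.5618503  0.12382731] line angle mod180 165.74647742619516 24
top centroid [0.55673051 0.1297134 ] line angle mod180 29.416773994546816 19
scene centroid [0.48707269 0.11201219] line angle mod180 151.94152130325236 38
```

servo_tool(rows=[[[0,10,0],[0.126,0,1.441],0],[[0,20,0],[0.501,0,2.839],0],[[0,30,0],[1.112,0,4.15],0],[[0,40,0],[1.942,0,5.335],0],[[0,50,0],[2.965,0,6.358],0]])

```text
time_s: 28.12
position: [0.4449, 0.0988, 0.1762]
tool_rot: [[0.975, -0.002, -0.223], [0.223, -0.0, 0.975], [-0.002, -1.0, 0.0]]
contact_force: [0.6, 0.0, 0.4]
width: 0.002
```

servo_tool(rows=[[[0,10,0],[0.126,0,1.441],0],[[0,20,0],[0.501,0,2.839],0],[[0,30,0],[1.112,0,4.15],0],[[0,40,0],[1.942,0,5.335],0],[[0,50,0],[2.965,0,6.358],0]])

```text
time_s: 28.75
position: [0.4596, 0.1675, 0.1761]
tool_rot: [[0.798, -0.002, 0.603], [-0.603, -0.001, 0.798], [-0.001, -1.0, -0.002]]
contact_force: [0.5, -0.2, 0.4]
width: 0.001
```

servo_tool(rows=[[[0,10,0],[0.126,0,1.441],0],[[0,20,0],[0.501,0,2.839],0],[[0,30,0],[1.112,0,4.15],0],[[0,40,0],[1.942,0,5.335],0],[[0,50,0],[2.965,0,6.358],0]])

```text
time_s: 29.38
position: [0.5217, 0.2004, 0.1759]
tool_rot: [[0.05, -0.002, 0.999], [-0.999, -0.001, 0.05], [0.0, -1.0, -0.002]]
contact_force: [-0.1, -0.3, -0.3]
width: -0.001
```

servo_tool(rows=[[[0,10,0],[0.126,0,1.441],0],[[0,20,0],[0.501,0,2.839],0],[[0,20,0],[0.501,2.5,2.839],0],[[0,20,0],[0.501,5.5,2.839],0],[[0,20,0],[0.501,5.5,2.839],0]])

```text
time_s: 30.0
position: [0.5486, 0.1963, 0.1194]
tool_rot: [[-0.289, -0.005, 0.957], [-0.957, -0.002, -0.289], [0.003, -1.0, -0.005]]
contact_force: [-0.1, -0.3, 0.9]
width: 0.005
```

```bash
python3 st.py
```

```text
t 30.0 j [ 16.7  31.4 106.7   0.   42.2  33.5] pos [0.5486 0.1963 0.1194]
F tool x,y,z [ 0.3 -0.9 -0. ] nut in tool x,z mm [82.7  0.5] phi 73.6
```

servo_tool(rows=[[[0,0,0],[0.5,0,0],0],[[0,0,0],[1.0,0,0],0],[[0,0,0],[1.4,0,0],0],[[0,0,0],[1.65,0,0],0],[[0,0,0],[1.8,0,0],0]])

```text
time_s: 30.62
position: [0.546, 0.1802, 0.1226]
tool_rot: [[-0.29, 0.002, 0.957], [-0.957, 0.001, -0.29], [-0.002, -1.0, 0.001]]
contact_force: [1.4, 11.9, 3.2]
width: 0.004
```

```bash
python3 st.py
```

```text
t 30.625 j [1.52e+01 3.05e+01 1.08e+02 1.00e-01 4.14e+01 3.20e+01] pos [0.546  0.1802 0.1226]
F tool x,y,z [-11.8  -3.2  -2.1] nut in tool x,z mm [66.5 -1.7] phi 71.7
```

servo_tool(rows=[[[0,-6,0],[0.025,0,-0.67],0],[[0,-12,0],[0.13,0,-1.34],0],[[0,-18,0],[0.303,0,-2.0],0],[[0,-24,0],[0.543,0,-2.64],0],[[0,-30,0],[0.847,0,-3.25],0]])

```text
time_s: 31.25
position: [0.5126, 0.1821, 0.1227]
tool_rot: [[0.232, 0.002, 0.973], [-0.973, 0.002, 0.232], [-0.001, -1.0, 0.003]]
contact_force: [0.4, 11.3, 3.8]
width: -0.0
```

servo_tool(rows=[[[0,-6,0],[0.025,-0.01,-0.67],0],[[0,-12,0],[0.13,-0.02,-1.34],0],[[0,-18,0],[0.303,-0.03,-2.0],0],[[0,-24,0],[0.543,-0.04,-2.63],0],[[0,-30,0],[0.847,-0.05,-3.22],0]])

```text
time_s: 31.88
position: [0.4814, 0.1662, 0.1228]
tool_rot: [[0.687, -0.001, 0.727], [-0.727, 0.001, 0.687], [-0.002, -1.0, 0.0]]
contact_force: [-8.5, 13.3, 8.2]
width: 0.002
```

servo_tool(rows=[[[0,-6,0],[0.055,-0.01,-0.67],0],[[0,-12,0],[0.16,-0.02,-1.34],0],[[0,-18,0],[0.333,-0.025,-1.98],0],[[0,-24,0],[0.573,-0.03,-2.61],0],[[0,-30,0],[0.877,-0.04,-3.21],0]])

```text
time_s: 32.5
position: [0.4629, 0.137, 0.1229]
tool_rot: [[0.958, -0.003, 0.286], [-0.286, -0.0, 0.958], [-0.003, -1.0, -0.001]]
contact_force: [-11.1, 5.8, 9.7]
width: 0.001
```

```bash
python3 st.py
```

```text
t 32.5 j [ 1.290e+01  2.490e+01  1.196e+02  1.000e-01  3.560e+01 -6.060e+01] pos [0.4629 0.137  0.1229]
F tool x,y,z [-12.3  -9.6   2.3] nut in tool x,z mm [65.5 -1.4] phi 162.2
```

servo_tool(rows=[[[0,-6,0],[0.055,-0.02,-0.67],0],[[0,-12,0],[0.17,-0.04,-1.34],0],[[0,-18,0],[0.343,-0.05,-1.98],0],[[0,-24,0],[0.583,-0.06,-2.61],0],[[0,-30,0],[0.887,-0.07,-3.21],0]])

```text
time_s: 33.12
position: [0.4616, 0.1032, 0.1233]
tool_rot: [[0.973, -0.005, -0.232], [0.232, -0.001, 0.973], [-0.005, -1.0, 0.001]]
contact_force: [-11.2, 0.4, 5.8]
width: 0.003
```

servo_tool(rows=[[[0,-6,0],[0.035,-0.02,-0.67],0],[[0,-12,0],[0.14,-0.03,-1.33],0],[[0,-18,0],[0.313,-0.04,-1.98],0],[[0,-24,0],[0.553,-0.05,-2.61],0],[[0,-30,0],[0.857,-0.06,-3.21],0]])

```text
time_s: 33.75
position: [0.477, 0.0735, 0.1237]
tool_rot: [[0.726, -0.006, -0.687], [0.687, -0.001, 0.726], [-0.005, -1.0, 0.003]]
contact_force: [-11.0, -7.5, 3.2]
width: 0.001
```

servo_tool(rows=[[[0,-6,0],[0.005,-0.01,-0.67],0],[[0,-12,0],[0.11,-0.01,-1.33],0],[[0,-18,0],[0.273,-0.01,-1.98],0]])

```text
time_s: 34.12
position: [0.493, 0.0607, 0.1239]
tool_rot: [[0.478, -0.005, -0.878], [0.878, -0.001, 0.478], [-0.003, -1.0, 0.004]]
contact_force: [-10.6, -11.6, 2.9]
width: -0.002
```

servo_tool(rows=[[[0,0,0],[-0.5,0,0],0],[[0,0,0],[-1.5,0,0],0],[[0,0,0],[-2,-1,0],0],[[0,0,0],[-2,-5,0],0],[[0,0,0],[-2,-5.3,0],0]])

```text
time_s: 34.75
position: [0.4873, 0.0442, 0.1802]
tool_rot: [[0.482, 0.005, -0.876], [0.876, 0.0, 0.482], [0.002, -1.0, -0.004]]
contact_force: [-0.1, 0.3, -0.2]
width: 0.003
```

```bash
python3 st.py; sed -i 's/(.5290,.1130)/(.5280,.1145)/; s/,\.127)/,.1297)/' idx.py; python3 idx.py 1;  python3 - <<'E'
from h import *
a=cv2.resize(np.load("pics/scene0.npz")['im'][185:245,290:360],None,fx=5,fy=5,interpolation=cv2.INTER_CUBIC)
b=cv2.resize(arm.get_image("scene")[0][185:245,290:360],None,fx=5,fy=5,interpolation=cv2.INTER_CUBIC)
cv2.imwrite("pics/c4.png",np.hstack([a,b]))
E
```

```text
t 34.75 j [   1.6   19.9  116.4    0.    43.4 -149.5] pos [0.4873 0.0442 0.1802]
F tool x,y,z [0.2 0.2 0.3] nut in tool x,z mm [82.1  1.9] phi -117.5
top [(12, np.float64(17.8), np.float64(35.2))]
scene [(15, np.float64(18.9), np.float64(34.4))]
top now []
scene now [(15, np.float64(163.4), np.float64(47.8)), (16, np.float64(8.8), np.float64(34.4))]
```

View pics/c4.png

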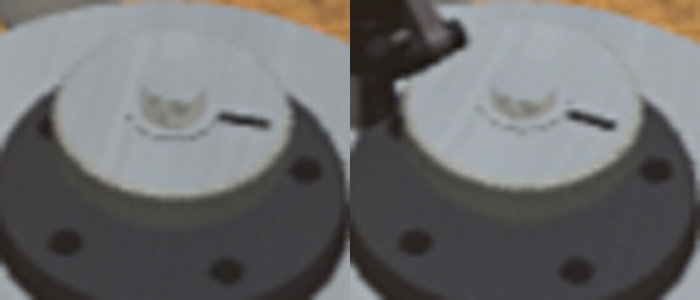

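The index line is at about 9°, against 19° at the start, so the nut is about 10° short of two turns. Re-engaging here for the last bit.

servo_tool(rows=[[[0,0,0],[0,3,0],0],[[0,0,0],[0,5.3,0],0],[[0,0,0],[0.8,5.3,0],0],[[0,0,0],[1.5,5.3,0],0],[[0,0,0],[1.7,5.3,0],0]])

```text
time_s: 35.52
position: [0.4947, 0.0597, 0.125]
tool_rot: [[0.481, 0.001, -0.877], [0.877, -0.0, 0.481], [0.0, -1.0, -0.001]]
contact_force: [-1.8, -9.5, 3.0]
width: -0.004
```

servo_tool(rows=[[[0,0,0],[0.1,0,0],0],[[0,0,0],[0.2,0,0],0],[[0,0,0],[0.2,0,0],0]])

```text
time_s: 35.9
position: [0.4941, 0.0601, 0.125]
tool_rot: [[0.481, -0.001, -0.877], [0.877, -0.001, 0.481], [-0.002, -1.0, 0.001]]
contact_force: [-5.8, -14.6, 5.8]
width: 0.001
```

```bash
python3 st.py
```

```text
t 35.9 j [ 3.500e+00  2.560e+01  1.177e+02 -1.000e-01  3.670e+01 -1.477e+02] pos [0.4941 0.0601 0.125 ]
F tool x,y,z [-15.6  -5.7  -1.9] nut in tool x,z mm [64.8  0.1] phi -118.6
```

servo_tool(rows=[[[0,-4,0],[0.015,0,-0.45],0],[[0,-8,0],[0.06,0,-0.89],0],[[0,-11.5,0],[0.125,0,-1.28],0],[[0,-11.5,0],[0.125,0,-1.28],0],[[0,-11.5,0],[0.125,0,-1.28],0]])

```text
time_s: 36.52
position: [0.5064, 0.0549, 0.1251]
tool_rot: [[0.297, -0.0, -0.955], [0.955, -0.001, 0.297], [-0.001, -1.0, 0.0]]
contact_force: [-4.3, -15.5, 5.5]
width: 0.0
```

servo_tool(rows=[[[0,0,0],[-0.5,0,0],0],[[0,0,0],[-1.5,0,0],0],[[0,0,0],[-2,-1,0],0],[[0,0,0],[-2,-5,0],0],[[0,0,0],[-2,-5.3,0],0]])

```text
time_s: 37.15
position: [0.5024, 0.0365, 0.1802]
tool_rot: [[0.298, 0.005, -0.955], [0.955, 0.0, 0.298], [0.001, -1.0, -0.004]]
contact_force: [-0.3, -0.7, 0.2]
width: -0.001
```

servo_tool(rows=[[[0,0,0],[-2,-3,0],0],[[0,0,0],[-5,-7,0],0],[[0,0,0],[-7,-11,0],0],[[0,0,0],[-7,-14,0],0],[[0,0,0],[-7,-14,0],0]])

```text
time_s: 37.78
position: [0.4817, -0.0226, 0.3194]
tool_rot: [[0.308, 0.003, -0.951], [0.951, -0.013, 0.308], [-0.012, -1.0, -0.007]]
contact_force: [0.0, -0.8, -1.0]
width: 0.0
```

```bash
python3 st.py; python3 idx.py 1;  python3 - <<'E'
from h import *
z=np.load("pics/scene0.npz")['im'];n=arm.get_image("scene")[0]
a,b=[cv2.resize(i[180:250,280:440],None,fx=4.9,fy=4.9,interpolation=cv2.INTER_CUBIC)[:290] for i in(z,n)]
cv2.imwrite("pics/c5.png",np.vstack([a,b]))
d=cv2.absdiff(z,n).max(2)>50;v,u=np.nonzero(d[:, :]);
k,l,s,c=cv2.connectedComponentsWithStats(d.astype(np.uint8));print([tuple(map(int,s[i])) for i in range(1,k) if s[i,4]>12])
E
```

```text
t 37.775 j [  -5.7    9.6  107.6   -0.8   62.6 -167.4] pos [ 0.4817 -0.0226  0.3194]
F tool x,y,z [-0.7  1.1 -0.3] nut in tool x,z mm [146.2   1.6] phi -107.3
top [(12, np.float64(17.8), np.float64(35.2))]
scene [(15, np.float64(18.9), np.float64(34.4))]
top now [(10, np.float64(-94.6), np.float64(48.7))]
scene now [(15, np.float64(19.9), np.float64(34.1))]
[(14, 0, 38, 80, 1212), (76, 0, 20, 38, 301), (115, 0, 20, 40, 478), (134, 0, 58, 106, 4268), (194, 0, 52, 28, 716), (227, 0, 75, 181, 7722), (271, 0, 66, 42, 1162), (326, 0, 16, 15, 134), (72, 5, 4, 8, 16), (279, 15, 10, 9, 19), (116, 45, 8, 10, 24), (18, 81, 55, 71, 1438), (39, 81, 19, 15, 32), (54, 85, 12, 9, 30), (96, 107, 48, 45, 293), (333, 206, 11, 5, 34), (303, 214, 41, 10, 61)]
```

View pics/c5.png

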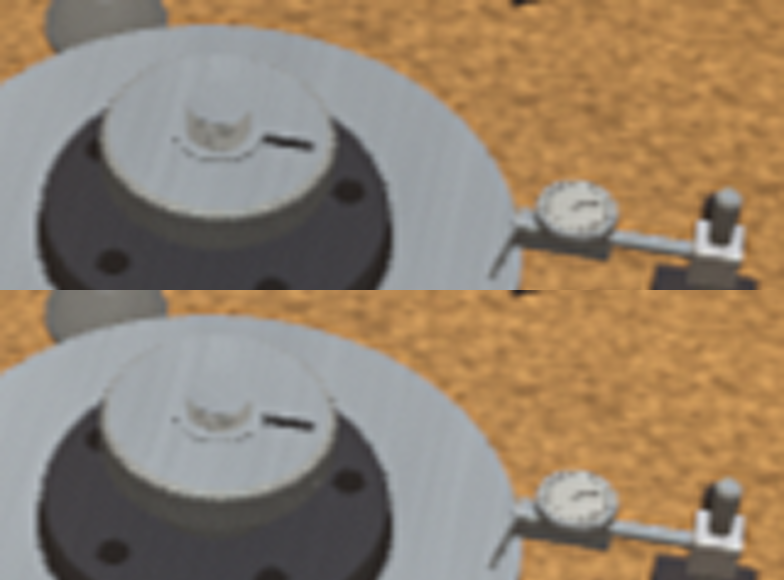

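Line, gauge and cones match the starting picture, and the nut sits higher. Joint 6 is near its limit, so I'll turn the wrist back, then take one top-view check.

servo_tool(rows=[[[0,8,0],[0,0,0],0],[[0,18,0],[-2,-2,0],0],[[0,28,0],[-5,-3,0],0],[[0,38,0],[-9,-3,0],0],[[0,38,0],[-13,-3,0],0]])

```text
time_s: 38.55
position: [0.4401, -0.1463, 0.3478]
tool_rot: [[0.829, -0.003, -0.559], [0.559, -0.012, 0.829], [-0.009, -1.0, -0.009]]
contact_force: [1.5, -0.7, 0.1]
width: 0.003
```

servo_tool(rows=[[[0,10,0],[-5,0,-3],0],[[0,20,0],[-8,0,-6],0],[[0,20,0],[-8,0,-6],0],[[0,20,0],[-8,0,-6],0],[[0,20,0],[-8,0,-6],0]])

```text
time_s: 39.17
position: [0.4085, -0.2391, 0.3497]
tool_rot: [[0.969, -0.002, -0.246], [0.246, -0.012, 0.969], [-0.005, -1.0, -0.012]]
contact_force: [-0.0, 1.2, -0.1]
width: -0.001
```

```bash
python3 st.py; python3 idx.py; python3 - <<'E'
from h import *
im,d=arm.get_image("scene");P=cloud("scene",d);q=P[212:216,318:334].reshape(-1,3);print("nut z now",np.median(q[:,2]), "was",np.median(cloud("scene",np.load("pics/scene0.npz")['d'])[214:218,318:334,2]))
z=np.load("pics/scene0.npz")['im'];dd=(cv2.absdiff(z,im).max(2)>50)
k,l,s,c=cv2.connectedComponentsWithStats(dd.astype(np.uint8));print([tuple(map(int,s[i])) for i in range(1,k) if s[i,4]>12 and s[i,1]>110])
E
```

```text
t 39.175 j [ -33.5    7.2  106.1   -0.7   66.5 -137.5] pos [ 0.4085 -0.2391  0.3497]
F tool x,y,z [0.3 0.1 1.2] nut in tool x,z mm [200.7 316.4] phi -108.2
top now [(13, np.float64(18.9), np.float64(33.3))]
scene now [(14, np.float64(19.6), np.float64(33.9))]
nut z now 0.12798041849768826 was 0.12226277209376811
[(138, 191, 8, 17, 69), (147, 201, 26, 18, 220), (333, 206, 11, 5, 34), (160, 213, 15, 14, 99), (303, 214, 41, 10, 61)]
```

```bash
python3 -c "
from station import arm
print(arm.job_done())"
```

```text
the job is handed in; nothing more can be done
None
```

The nut is slackened by two full turns, to within about 1°, and still sits on its thread. I handed the job in at about 39 s with the arm well clear. I rolled the rim round from outside with the shut fingertips in four strokes, pressing with 6 to 22 N at the readings I took. That went above the suggested 15 N at several of them, up to about 22 N.

**Final checks:**
- **Turn:** the index line reads 18.9° from the top camera (17.8° at the start) and 19.6° from the scene camera (18.9° at the start).
- **Rise:** the depth camera puts the nut 5.7 mm higher, against the 6 mm that two turns should give.
- **Other things:** before-and-after scene pictures show no change at the gauge, the nearest cone or the rest of the stand. The remaining differences lie at the nut and where the arm now is. I did not compare the top-camera pictures this way.

**What disagreed or went less well:**
- **Nut position:** the two cameras first placed the nut's axis about 5 to 9 mm apart. Touching the rim settled it.
- **Slip:** the fingertip slipped by roughly 4° in all. I made up the shortfall with a short last stroke.
- **Wrist range:** joint 6 read −167.4° (limit −167.48°) while retreating; it was turned back straight away.

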